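# Vent the anaerobic culture jar through its lid valve

### The arm

A 6-joint arm with a two-finger parallel gripper is mounted at the origin on a cart in front of the work surface, level with it; the furniture and walls round the work are solid. World frame = base frame: x ahead of the robot, y to its left, z up, the work surface at z = 0. Lengths are in m, angles in rad, forces in N, time in s.
With the tool pointing down it reaches from about 0.375 to 0.9 m from the base axis. Payload 3.1 kg.
Tool frame: the origin (TCP) lies between the finger pads; the fingertips stand 22 mm ahead of it and the grasp point (between the pads) lies 3 mm ahead of it; z points along the fingers, y is the line along which they close (so a half turn about z gives the same grasp; the last joint's range is limited). The gripper opens to 87 mm and grips with 3 to 60 N. Pads are 19 mm wide; open, the fingers measure 117 mm over their backs; the gripper's body (75 mm by 190 mm) begins 51 mm behind the grasp point.
Start: joints at [-0.178, 0.527, 1.433, -0, 1.181, -0.178], TCP at [0.625, 0, 0.245] pointing down, gripper open.
Joint ranges: [-3.08, 3.08], [-0.75, 2.2], [0.22, 2.44], [-1.43, 4.57], [0, 2.65], [-2.85, 2.85]. Speed limits (rad/s): [2.79, 2.79, 3.14, 3.14, 3.14, 3.14].

### API

Orientations are given as a unit quaternion [x, y, z, w].
In Python, from rig import robot gives the robot as it stands.
- The arm moves only by the tool move_arm, never from a script. Its argument "series" is text: rows parted by semicolons, each of 6 numbers parted by spaces: the shift along the tool's x, y, z in mm, then the turn, a rotation vector about the tool's x, y, z in degrees. In form: dx dy dz ax ay az; .... A call has 1 to 8 rows; each row is the pose to reach, as a shift and turn from the pose commanded when the call began, along the tool's axes at that moment; what a row does not reach only later rows make up. A row lasts 1/12 s, in which the tool goes at most 41.7 mm and 7.16 degrees, less where a joint would pass 70% of its speed; a pose out of reach is approached as far as the arm can. A call with a gripper value outside its range is refused whole. "jaw" is the opening, from 0 (shut) to 1 (fully open), set as the call begins (left out, the last holds). The fingers move at their own pace and stop on an object; "newtons" is the grip in N (left out, the last holds). Time passes only in rows, so rows that repeat a pose let the fingers close. It gives the time, the measured TCP pose, the force, the opening and the grip force at its end, in the units of the state.
- robot.get_obs(): the state, without advancing time (a new reading comes with each control period).
- robot.camera(name): name is "scene" or "side" or "wrist"; returns a dict with "img" (384x512x3 uint8, red, green, blue), "mtx" (3x3 intrinsics, pixels), "world_to_cam" (4x4, takes a point from world to camera coordinates). Camera axes: x right, y down, z forward; pixel columns grow to the right and rows downward; lengths in m; the calibration is good to about 2 mm. The wrist camera is an equidistant fisheye: a pixel r from the principal point sees the ray r / f radians off the axis. A picture is of the moment at which its call begins. There is no depth.
- robot.hand_in(): hands the job in; it is judged then, once.
Trained networks look in a picture, given as the dict that the camera call returned (one of the last four; its "shot" number tells which), for a name from the list of things; names that differ only in an ending like _2 or _b are one class to them, and where a whole thing is asked for, a point or a joint stands for the part that bears it (a point fixed in the world has none). Each returns a list of dicts, best first, with "p" (0 to 1); they miss things now and then, are a little off and sometimes report something else, mostly with a low value. They report only what shows in the picture. A call takes as long as a camera call.
- robot.search_frame(picture, thing): "xyz" ([x, y, z] in m, in world coordinates, good to about 4 mm: the middle of the surface that is visible of it).
- robot.tip_of(picture, thing): "xyz" ([x, y, z] in m, in world coordinates, good to about 4 mm: a listed point, or the origin of a listed thing).
The state is a dict: "time": time; "q": joint angles; "joint_velocities": joint speeds; "joint_torque": joint torques, N m; "position": TCP position; "tool_rot": TCP orientation; "ft_force": force on the tool from outside, world axes, zero at the start; "moment": the same for the moment, N m; "grip_width": finger opening in m; "grip_force": force on a finger pad.
Only numpy, scipy, OpenCV 4.12 (cv2) and the standard library are available. Lean on these libraries where they do the work, as an engineer would, in place of code of your own. Each camera call takes 0.05 s, during which the arm holds its last target. There are 200 camera calls.

### The job

The steel culture jar is still under gas pressure. Loosen the small knurled lock nut on its lid valve, about two thirds of a turn or more counterclockwise, letting it rise on its thread; then press the freed valve tip gently straight down and hold it until the gauge needle has fallen to zero, and let go. Push on the tip with about 10 N at most, since the valve seal is soft, and leave the petri dishes, timer, dust cap and everything else where they are.

Things in the scene. Friction and masses are not known exactly. Their poses are not given: they have to be found in the camera images.
- jar: Round steel jar fixed on a grey bench mat 2 mm thick, on levelling feet that hold its underside (origin: its centre) 4 to 10.5 mm above the worktop, different each time. Pot 108 mm across, lid flange 124, lid top 108 mm above the origin; rim clamps to 72 mm from the middle, 119 high. Valve upright at x 0, y +34 mm; gauge at x 0, y -38, 38 across, facing -x and up, top 144 high. Yaw within 0.5.
- nut_mid (a point): Middle of the knurled steel lock nut on the lid valve: disc nut 16 mm diameter, 10 mm high, axis vertical. Screwed down, its middle is 139 mm above the jar's origin and its underside rests on the brass valve stem (13.6 mm wide, 26 mm tall above the lid): free space for fingertips beside and below it.
- lock_nut (a joint): Turn of the nut in rad: 0 = screwed down (starts 0 to 0.4), grows counterclockwise from above, stop at 4.7. It rises 0.95 mm per rad along the pin; thread friction 0.05 N m. It rides on the pin: held at one height while unscrewed it pushes the pin down instead of rising. Screwed down, it rests on the stem and blocks the pin.
- tip_top (a point): Top of the valve tip, the 6.8 mm diameter steel end of the pin, 153 mm above the jar's origin at rest, 9 mm above the screwed-down nut and 4.5 mm above the fully loosened nut. Valve and nut share one vertical axis.
- valve_pin (a joint): How far the pin is pressed down, in m: 0 at rest, hard stop at 0.0022; it springs back. Force on the tip: 2 N at first, 0.9 N more per mm; at 1.8 mm it meets the poppet, which takes 4 N more to open: at 7 N the needle begins to creep, from 8 N gas flows fully; the hard stop comes just past that, then it is rigid. More than 12 N harms the seal.
- gauge (a joint): Gauge needle in rad: 0 = no pressure (first mark, lower left of the dial), clockwise to 4.7 at full scale. Starts between 2.0 and 3.2, falls only while the valve is open (about 1 rad/s, to zero in 2 to 3.5 s) and stays where it is when the valve shuts.
- petri_low: Lower of two stacked clear petri dishes beside the jar, 62 mm across, 14 mm high. Origin: centre of its underside. Leave alone.
- petri_high: Upper petri dish of that stack, same size. Leave alone.
- timer: White bench timer lying flat, 68 x 60 x 15 mm, origin at the centre of its underside. Leave alone.
- dust_cap: Small black valve dust cap standing on the worktop, 18 mm across, 24 mm high, origin at the centre of its underside. Leave alone.
- yellow_tub: Plastic specimen tub with a yellow screw lid, 68 mm across, 74 mm high, standing behind, origin at the centre of its underside. Leave alone.

How it is judged:
On the way, in this order (a step that is already met when the one before it is completed fails the run):
1. the lock nut is loosened by at least 0.6 turn (3.8 rad) from its seat, with the pin up (pressed less than 1 mm) and pressure still in the jar (value of joint lock_nut above 3.8 rad and value of joint gauge above 0.5 rad and value of joint valve_pin below 0.001 m), for 0.1 s.
2. the tip is held down until the gauge needle is at zero (value of joint gauge below 0.12 rad and value of joint lock_nut above 3.6 rad), for 0.1 s.
At the end, for the whole second after the job is handed in: The gauge needle is at zero (below 0.12 rad), the pin is let go and up again (pressed less than 0.5 mm), the lock nut still loosened (above 3.6 rad), and the fingers touch nothing of the jar (all of step 2 and value of joint valve_pin below 0.0005 m and contact force between the fingers and jar below 0.5 N).
It fails at once if the valve tip is pushed with more than 12 N (contact force between anything else and valve_pin_c1 above 12 N).
It fails at once if a petri dish, the timer, the dust cap or the tub is moved by more than 20 mm (distance of any of petri_low, petri_high, timer, dust_cap, yellow_tub from where it was at the start of the episode above 0.02 m).
It also fails if it takes over 64 s, if anything falls off the work surface, if the arm or the gripper's body presses on something with over 40 N, if the wrist force passes 120 N, or if a joint passes its speed limit or range.

## Working session

There is one attempt and no reset: what is moved stays moved. The work goes in short steps, Python scripts to look and compute and a tool call to move; the robot and the scene stay as the last step left them, time stands still between calls to the robot, and variables do not carry over. Pictures are saved under pics/ and viewed, at most 10 in all, crops included, and the job is handed in when it is done.

Besides the shell and the picture viewer there is one more tool, called as name(argument=value, ...) on one line, values as JSON. move_arm: Moves the arm, as the interface text tells. Its arguments: {"type":"object","properties":{"series":{"type":"string"},"jaw":{"type":"number"},"newtons":{"type":"number"}},"required":["series"]}

```bash
mkdir -p pics
cat > h.py <<'E'
from rig import robot
import numpy as np, cv2
def look(n,fn=None):
    c=robot.camera(n)
    if fn: cv2.imwrite('pics/'+fn,c['img'][:,:,::-1])
    return c
def proj(c,p):
    q=c['world_to_cam']@np.append(p,1); q=q[:3]
    r=c['mtx']@q; return r[:2]/r[2]
E
python3 - <<'E'
from h import *
o=robot.get_obs(); print({k:np.round(v,3) for k,v in o.items()})
ims=[]
for n in('scene','side','wrist'):
    c=look(n); ims.append(c['img'])
    print(n,c['mtx'].round(1).tolist(),np.round(c['world_to_cam'],3).tolist())
    for t in('nut_mid','tip_top','jar','petri_low','timer','dust_cap','yellow_tub'):
        print(t,[(np.round(d['xyz'],4).tolist(),round(d['p'],2)) for d in robot.tip_of(c,t)[:2]])
a=np.hstack(ims[:2]);a=cv2.resize(a,(800,300)); b=cv2.resize(ims[2],(400,300)); b=np.hstack([b,b*0])
cv2.imwrite('pics/a.png',np.vstack([a,b])[:,:,::-1])
E
```

```text
{'time': np.float64(0.0), 'q': array([-0.178,  0.528,  1.434, -0.   ,  1.181, -0.179]), 'joint_velocities': array([-0.001,  0.   , -0.   , -0.001,  0.002, -0.002]), 'joint_torque': array([-1.0000e-03, -4.4005e+01, -1.7659e+01,  6.3000e-02,  5.8000e-02,
       -0.0000e+00]), 'position': array([0.624, 0.   , 0.244]), 'tool_rot': array([ 0.707,  0.707, -0.001, -0.001]), 'ft_force': array([ 0.17 ,  0.596, -0.453]), 'moment': array([-0.044,  0.079, -0.007]), 'grip_force': np.float64(0.0), 'grip_width': np.float64(0.087)}
scene [[364.7, 0.0, 252.1], [0.0, 364.7, 184.5], [0.0, 0.0, 1.0]] [[-0.583, -0.812, -0.002, 0.506], [-0.597, 0.43, -0.677, 0.385], [0.551, -0.394, -0.736, 0.662], [0.0, 0.0, 0.0, 1.0]]
nut_mid [([0.6155, 0.1877, 0.1445], 0.59), ([0.644, 0.2745, 0.0039], 0.38)]
tip_top [([0.6176, 0.1885, 0.1531], 0.61)]
jar [([0.6075, 0.1559, 0.005], 0.76), ([0.6176, 0.1911, 0.1533], 0.32)]
petri_low []
timer [([0.5285, 0.2937, 0.005], 0.86)]
dust_cap []
yellow_tub [([0.8121, 0.0187, 0.0018], 0.74)]
side [[442.6, 0.0, 258.4], [0.0, 442.6, 189.5], [0.0, 0.0, 1.0]] [[-0.97, -0.245, -0.004, 0.669], [-0.114, 0.468, -0.876, 0.086], [0.217, -0.849, -0.482, 0.998], [0.0, 0.0, 0.0, 1.0]]
nut_mid [([0.8143, 0.0164, 0.0036], 0.64), ([0.6187, 0.1897, 0.1441], 0.51)]
tip_top []
jar []
petri_low [([0.6417, 0.2739, 0.0028], 0.59)]
timer [([0.5306, 0.2983, -0.0029], 0.57)]
dust_cap [([0.6174, 0.1849, 0.1584], 0.59), ([0.5097, 0.2071, 0.0014], 0.41)]
yellow_tub [([0.8148, 0.0187, 0.003], 0.95)]
wrist [[297.3, 0.0, 256.5], [0.0, 297.3, 193.7], [0.0, 0.0, 1.0]] [[1.0, 0.0, 0.001, -0.626], [-0.0, -0.962, 0.273, -0.033], [0.001, -0.273, -0.962, 0.391], [0.0, 0.0, 0.0, 1.0]]
nut_mid []
tip_top []
jar [([0.6098, 0.1525, 0.0032], 0.65)]
petri_low []
timer []
dust_cap [([0.5112, 0.2022, 0.0012], 0.48)]
yellow_tub [([0.8207, 0.017, 0.0003], 0.86)]
```

View pics/a.png

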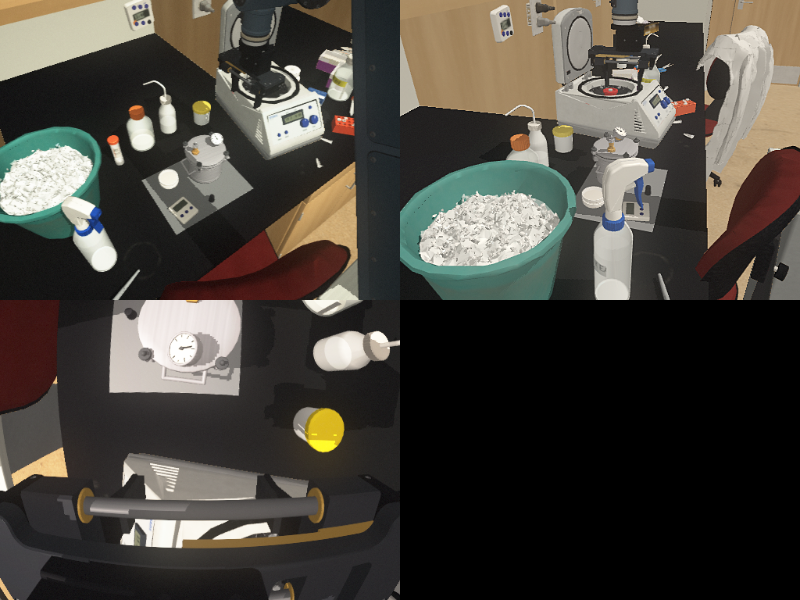

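The overview shows the jar on its mat, around (207,155) in the scene panel. Its valve is on the +y side, and the petri dishes, timer and cap are beyond it. I'll move above it next.

move_arm(series="40 -2 0 0 0 0; 80 -4 0 0 0 0; 120 -6 0 0 0 0; 160 -7 0 0 0 0; 189 -7 0 0 0 0; 189 -7 0 0 0 0; 189 -7 0 0 0 0", jaw=0.5, newtons=20)

```text
time: 1.78
position: [0.6176, 0.1908, 0.2444]
tool_rot: [0.706, 0.708, -0.0, 0.0]
ft_force: [0.5, -0.7, 0.1]
grip_width: 0.0484
grip_force: 0.0
```

```bash
cat >> h.py <<'E'
def nets(names=('scene','side','wrist'),things=('nut_mid','tip_top'),fn=None):
    for n in names:
        c=look(n,fn if n=='wrist' else None)
        for t in things:
            for d in robot.tip_of(c,t)[:2]: print(n,t,np.round(d['xyz'],4),round(d['p'],2))
    o=robot.get_obs(); print(o['time'],o['position'].round(4),o['q'].round(3),o['tool_rot'].round(4),o['ft_force'].round(2))
E
python3 -c "
from h import *
nets(fn='w1.png');nets(('wrist','side','scene'))"
```

```text
scene nut_mid [0.6144 0.1861 0.1443] 0.52
scene tip_top [0.6172 0.1895 0.1534] 0.54
side nut_mid [0.6145 0.1917 0.143 ] 0.55
side tip_top [0.6139 0.1875 0.1556] 0.58
side tip_top [0.6435 0.2724 0.0132] 0.38
wrist nut_mid [0.614  0.1875 0.1446] 0.71
wrist tip_top [0.6133 0.1892 0.1555] 0.66
2.2333 [0.6182 0.1881 0.2446] [ 0.123  0.557  1.376 -0.     1.209  0.124] [ 0.7076  0.7066 -0.      0.    ] [ 0.38 -0.58  0.79]
wrist nut_mid [0.6146 0.1874 0.1435] 0.81
wrist tip_top [0.6161 0.187  0.1557] 0.64
side nut_mid [0.6161 0.1884 0.144 ] 0.58
side tip_top [0.642  0.2746 0.0042] 0.56
side tip_top [0.6154 0.1842 0.157 ] 0.4
scene nut_mid [0.6147 0.1857 0.1459] 0.58
scene tip_top [0.617  0.1899 0.1512] 0.46
2.6833 [0.618  0.1891 0.2446] [ 0.124  0.557  1.376 -0.     1.209  0.124] [0.7071 0.7072 0.     0.    ] [-0.55  0.01  0.35]
```

View pics/w1.png

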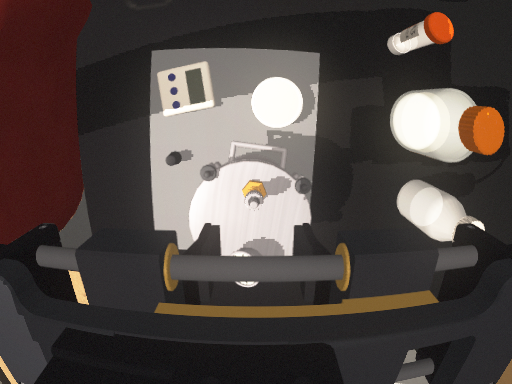

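The wrist view shows the valve at about (254,200), with the brass stem at (255,187) and the nut and tip just below it. The clamps are at (209,172) and (303,186). I'll check the projection at high zoom here, then again after turning the wrist.

```bash
cat >> h.py <<'E'
def fish(c,p):
    q=(c['world_to_cam']@np.append(p,1))[:3]; th=np.arctan2(np.hypot(q[0],q[1]),q[2]); ph=np.arctan2(q[1],q[0])
    return np.array([c['mtx'][0,2]+c['mtx'][0,0]*th*np.cos(ph),c['mtx'][1,2]+c['mtx'][0,0]*th*np.sin(ph)])
def crop(c,p,f=fish,w=20,s=12):
    u=np.round(f(c,p)).astype(int); x0,y0=u-w
    im=cv2.resize(np.ascontiguousarray(c['img'][y0:y0+2*w,x0:x0+2*w,::-1]),None,fx=s,fy=s,interpolation=cv2.INTER_CUBIC)
    print('origin',x0,y0,'proj',f(c,p).round(2))
    for k in range(0,2*w,5): cv2.putText(im,str(x0+k),(k*s,9),0,.3,(0,255,0)); cv2.putText(im,str(y0+k),(0,k*s+4),0,.3,(0,255,0)); 
    return im
def mark(im,c,p,q,f=fish,w=20,s=12,col=(0,0,255)):
    u=np.round(f(c,p)).astype(int)-w; v=((f(c,q)-u+.5)*s).astype(int); cv2.drawMarker(im,tuple(int(i) for i in v),col,0,10,1)
def trip(fn,P=(0.615,0.1875,0.1445),T=(0,0,.009)):
    P=np.array(P);L=[]
    for n,f in(('wrist',fish),('scene',proj),('side',proj)):
        c=look(n); im=crop(c,P,f,w=16,s=16 if 0 else 12)
        mark(im,c,P,P,f,16); mark(im,c,P,P+T,f,16,col=(255,0,0)); L.append(im[:,:384]); np.save('pics/%s.npy'%n,c['world_to_cam'])
    im=np.hstack(L); cv2.imwrite('pics/'+fn,cv2.resize(im,(800,int(im.shape[0]*800/im.shape[1])) ,interpolation=cv2.INTER_AREA) if im.shape[1]>800 else im)
E
python3 -c "
from h import *
trip('t1.png')"
```

```text
origin 236 187 proj [252.38 202.78]
origin 234 169 proj [249.65 184.91]
origin 255 162 proj [271.05 178.03]
```

View pics/t1.png

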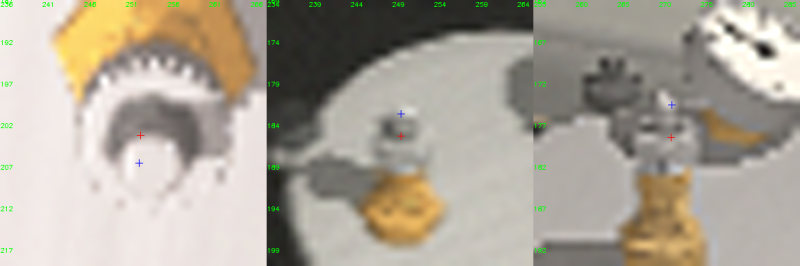

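move_arm(series="0 -3 0 0 0 7; 0 -3 0 0 0 14; 0 -3 0 0 0 21; 0 -3 0 0 0 28; 0 -3 0 0 0 35; 0 -3 0 0 0 42; 0 -3 0 0 0 49; 0 -3 0 0 0 56")

```text
time: 3.5
position: [0.615, 0.1891, 0.2445]
tool_rot: [0.957, 0.29, -0.0, -0.0]
ft_force: [0.3, 0.1, 0.3]
grip_width: 0.0432
grip_force: 0.0
```

move_arm(series="0 0 0 0 0 7; 0 0 0 0 0 14; 0 0 0 0 0 21; 0 0 0 0 0 28; 0 0 0 0 0 35; 0 0 0 0 0 42; 0 0 0 0 0 49; 0 0 0 0 0 56")

```text
time: 4.17
position: [0.615, 0.1891, 0.2445]
tool_rot: [0.981, -0.194, -0.0, -0.0]
ft_force: [-0.3, -0.9, 0.5]
grip_width: 0.0432
grip_force: 0.0
```

move_arm(series="0 0 0 0 0 7; 0 0 0 0 0 14; 0 0 0 0 0 21; 0 0 0 0 0 23; 0 0 0 0 0 23; 0 0 0 0 0 23")

```text
time: 4.67
position: [0.615, 0.1891, 0.2445]
tool_rot: [0.924, -0.382, -0.0, -0.0]
ft_force: [-0.3, -0.4, 0.2]
grip_width: 0.0436
grip_force: 0.0
```

```bash
python3 -c "
from h import *
nets(('wrist','wrist','wrist'));trip('t2.png')"
```

```text
wrist nut_mid [0.6125 0.1881 0.1428] 0.76
wrist tip_top [0.6122 0.1861 0.1582] 0.52
wrist nut_mid [0.6141 0.1858 0.1442] 0.51
wrist tip_top [0.6138 0.19   0.157 ] 0.54
wrist nut_mid [0.6141 0.1864 0.1427] 0.81
wrist tip_top [0.6139 0.1873 0.1604] 0.67
5.1167 [0.615  0.189  0.2445] [ 0.125  0.553  1.384 -0.     1.205  2.481] [ 0.9239 -0.3826 -0.      0.    ] [-0.26 -0.09 -0.19]
origin 242 184 proj [258.14 200.11]
origin 234 169 proj [249.65 184.91]
origin 255 162 proj [271.05 178.03]
```

View pics/t2.png

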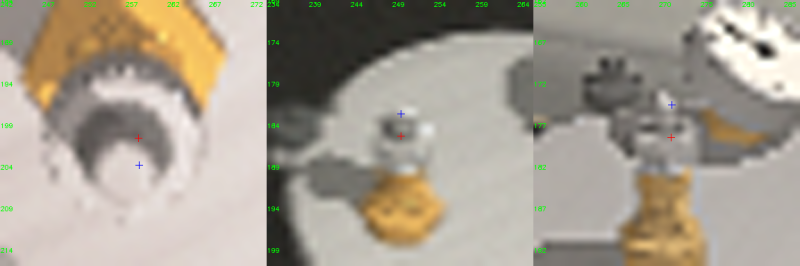

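```bash
cat > fit.py <<'E'
from h import *
from scipy.optimize import least_squares
c2=look('wrist'); W2=c2['world_to_cam']
import copy
# view-1 camera pose: rigid to the hand; rebuild from tool poses
def T(p,q):
    from scipy.spatial.transform import Rotation as R
    M=np.eye(4);M[:3,:3]=R.from_quat(q).as_matrix();M[:3,3]=p;return M
o=robot.get_obs()
cam_tool=W2@T(o['position'],o['tool_rot'])
W1=cam_tool@np.linalg.inv(T([.618,.1890,.2446],[.7071,.7071,0,0]))
print(W1.round(4).tolist(),W2.round(4).tolist())
c1=dict(c2);c1['world_to_cam']=W1
def r(v):
    p=v[:3];return np.r_[fish(c1,p)+v[3:]-[253.6,205.8],fish(c2,p)+v[3:]-[257.2,203.7]]
for z in(.156,.158,.160,.163):
    s=least_squares(lambda v:np.r_[r(np.r_[v[:2],z,v[2:]]),v[2:]*.1],[.615,.188,0,0]); print(z,s.x.round(4),s.fun.round(2))
E
python3 fit.py
```

```text
[[1.0, 0.0001, -0.0006, -0.6176], [0.0003, -0.962, 0.2732, 0.1486], [-0.0006, -0.2732, -0.962, 0.4433], [0.0, 0.0, 0.0, 1.0]] [[-0.707, -0.7072, -0.0007, 0.5689], [-0.6805, 0.68, 0.2731, 0.257], [-0.1927, 0.1936, -0.962, 0.4733], [0.0, 0.0, 0.0, 1.0]]
0.156 [ 0.6154  0.1881 -0.098  -0.7447] [ 0.    0.   -0.    0.   -0.01 -0.07]
0.158 [ 0.6154  0.1881 -0.0856 -1.5068] [ 0.    0.01 -0.    0.01 -0.01 -0.15]
0.16 [ 0.6154  0.1881 -0.073  -2.2812] [ 0.    0.01 -0.    0.01 -0.01 -0.23]
0.163 [ 0.6155  0.1882 -0.0537 -3.4662] [ 0.01  0.02 -0.01  0.02 -0.01 -0.35]
```

move_arm(series="1 0 20 0 0 0; 1 0 40 0 0 0; 1 0 60 0 0 0; 1 0 75 0 0 0; 1 0 82 0 0 0; 1 0 88 0 0 0; 1 0 88 0 0 0", jaw=0.5)

```text
time: 5.9
position: [0.6153, 0.1882, 0.1556]
tool_rot: [0.924, -0.383, -0.001, 0.0]
ft_force: [-0.1, 0.7, -0.6]
grip_width: 0.0431
grip_force: 0.0
```

```bash
python3 -c "
from h import *
nets(('scene','side'))
P=np.array([.6154,.1881,.1435])
L=[crop(look(n),P,proj,w=40,s=9) for n in('scene','side')]
im=np.hstack(L);cv2.imwrite('pics/g1.png',cv2.resize(im,(800,400)))"
```

```text
scene nut_mid [0.614  0.1873 0.1453] 0.46
scene tip_top [0.6172 0.1912 0.1546] 0.57
side tip_top [0.6152 0.1869 0.1549] 0.41
6.2 [0.6163 0.1884 0.1577] [ 0.124  0.654  1.459 -0.     1.027  2.48 ] [ 9.239e-01 -3.827e-01  9.000e-04 -5.000e-04] [0.26 0.8  0.  ]
origin 209 145 proj [249.33 185.22]
origin 231 139 proj [270.79 178.58]
```

View pics/g1.png

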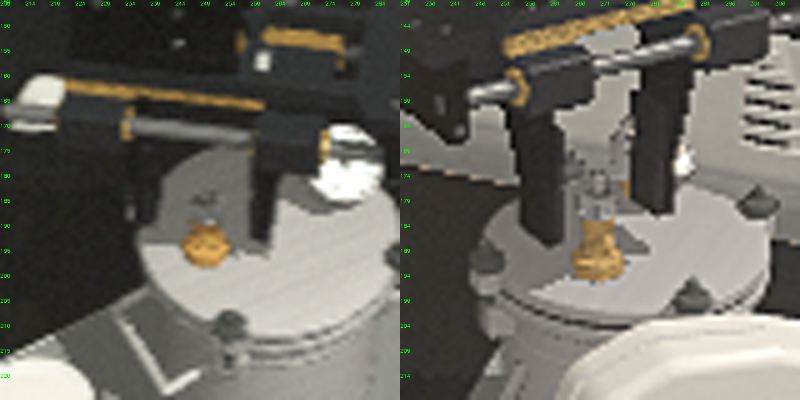

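The nut at side (595,195) sits between the fingers, and the fingertips are just below its underside. I'll grip it now.

move_arm(series="0 0 0 0 0 0; 0 0 0 0 0 0; 0 0 0 0 0 0; 0 0 0 0 0 0; 0 0 0 0 0 0; 0 0 0 0 0 0; 0 0 0 0 0 0; 0 0 0 0 0 0", jaw=0, newtons=25)

```text
time: 6.97
position: [0.6158, 0.1884, 0.1565]
tool_rot: [0.924, -0.383, 0.0, -0.0]
ft_force: [-0.4, -0.3, 0.5]
grip_width: 0.0148
grip_force: 25.0
```

```bash
python3 -c "
from h import *
F=[]
for i in range(4):
    look('side');o=robot.get_obs();F.append(np.r_[o['ft_force'],o['position'],o['grip_width'],o['grip_force']])
print(np.mean(F,0).round(4),np.std(F,0).round(4))"
```

```text
[1.710e-01 4.561e-01 3.130e-01 6.157e-01 1.884e-01 1.565e-01 1.480e-02
 2.500e+01] [9.392e-01 4.902e-01 3.323e-01 0.000e+00 0.000e+00 0.000e+00 2.000e-04
 0.000e+00]
```

move_arm(series="0 0 -0.1 0 0 -7; 0 0 -0.2 0 0 -14; 0 0 -0.35 0 0 -21; 0 0 -0.45 0 0 -28; 0 0 -0.6 0 0 -35; 0 0 -0.7 0 0 -42; 0 0 -0.8 0 0 -49; 0 0 -0.95 0 0 -56")

```text
time: 7.83
position: [0.6158, 0.1883, 0.1575]
tool_rot: [0.995, 0.099, 0.0, -0.0]
ft_force: [0.5, -0.1, -1.3]
grip_width: 0.0145
grip_force: 25.0
```

```bash
cat > f.py <<'E'
from h import *
F=[];M=[]
for i in range(6):
    look('side');o=robot.get_obs();F.append(np.r_[o['ft_force'],o['position'],o['grip_width'],o['grip_force']]);M.append(o['moment'])
print(o['time'],np.mean(F,0).round(4),np.mean(M,0).round(3),'q6',o['q'][5].round(3))
E
cat > v.py <<'E'
from h import *
import sys
P=np.array([.6156,.1883,.146])
L=[crop(look(n),P,proj,w=30,s=10) for n in('scene','side')]
im=np.hstack(L);cv2.imwrite('pics/'+sys.argv[1],cv2.resize(im,(800,400)))
E
python3 f.py; python3 v.py g2.png
```

```text
8.1333 [5.71900e-01 1.63700e-01 1.17700e-01 6.15700e-01 1.88300e-01 1.57500e-01
 1.48000e-02 2.49994e+01] [0.069 0.06  0.028] q6 1.504
origin 219 154 proj [249.2  184.45]
origin 241 148 proj [270.68 177.52]
```

View pics/g2.png

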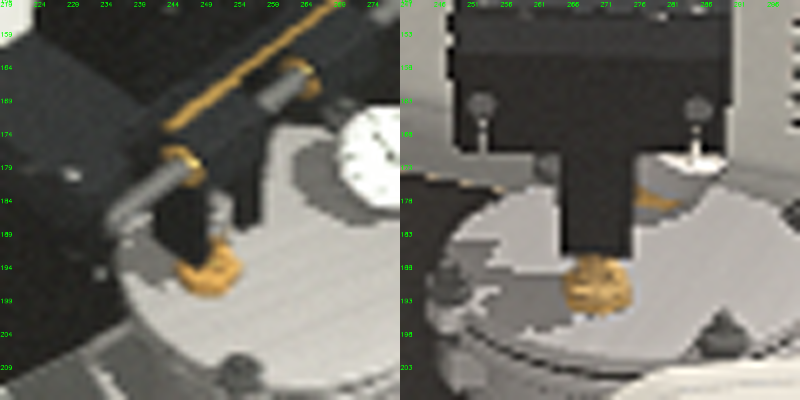

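Forces stay low while the tool turns and rises, so the nut is following. I'll continue to 246° in total.

move_arm(series="0 0 -0.1 0 0 -7; 0 0 -0.2 0 0 -14; 0 0 -0.35 0 0 -21; 0 0 -0.45 0 0 -28; 0 0 -0.6 0 0 -35; 0 0 -0.7 0 0 -42; 0 0 -0.8 0 0 -49; 0 0 -0.95 0 0 -56")

```text
time: 8.9
position: [0.6158, 0.1883, 0.1585]
tool_rot: [0.833, 0.554, 0.0, 0.0]
ft_force: [0.4, -0.1, 0.1]
grip_width: 0.0145
grip_force: 25.0
```

move_arm(series="0 0 -0.1 0 0 -7; 0 0 -0.2 0 0 -14; 0 0 -0.35 0 0 -21; 0 0 -0.45 0 0 -28; 0 0 -0.6 0 0 -35; 0 0 -0.7 0 0 -42; 0 0 -0.8 0 0 -49; 0 0 -0.95 0 0 -56")

```text
time: 9.57
position: [0.6158, 0.1883, 0.1594]
tool_rot: [0.475, 0.88, 0.0, 0.0]
ft_force: [0.5, 1.2, -0.5]
grip_width: 0.0148
grip_force: 25.0
```

```bash
python3 f.py
```

```text
9.8667 [ 6.18700e-01  6.93000e-01 -5.62300e-01  6.15800e-01  1.88300e-01
  1.59400e-01  1.45000e-02  2.49994e+01] [ 0.096 -0.158  0.044] q6 -0.45
```

move_arm(series="0 0 -0.1 0 0 -7; 0 0 -0.2 0 0 -14; 0 0 -0.35 0 0 -21; 0 0 -0.45 0 0 -28; 0 0 -0.6 0 0 -35; 0 0 -0.7 0 0 -42; 0 0 -0.8 0 0 -49; 0 0 -0.95 0 0 -56")

```text
time: 10.53
position: [0.6158, 0.1884, 0.1604]
tool_rot: [0.007, 1.0, 0.0, 0.0]
ft_force: [0.9, 1.7, -0.2]
grip_width: 0.0146
grip_force: 25.0
```

move_arm(series="0 0 -0.1 0 0 -7; 0 0 -0.2 0 0 -14; 0 0 -0.35 0 0 -21; 0 0 -0.35 0 0 -21; 0 0 -0.35 0 0 -21")

```text
time: 10.95
position: [0.6158, 0.1884, 0.1607]
tool_rot: [-0.172, 0.985, 0.0, 0.0]
ft_force: [1.6, 0.5, -0.7]
grip_width: 0.0149
grip_force: 25.0
```

```bash
python3 f.py
```

```text
11.25 [ 1.0133e+00  9.3380e-01 -4.2500e-01  6.1580e-01  1.8840e-01  1.6070e-01
  1.4600e-02  2.5000e+01] [ 0.255 -0.191  0.039] q6 -1.795
```

move_arm(series="0 0 0 0 0 0; 0 0 0 0 0 0; 0 0 0 0 0 0; 0 0 0 0 0 0; 0 0 0 0 0 0; 0 0 -15 0 0 0; 0 0 -35 0 0 0; 0 0 -50 0 0 0", jaw=0.4)

```text
time: 11.92
position: [0.6157, 0.1883, 0.2115]
tool_rot: [-0.174, 0.985, -0.0, -0.0]
ft_force: [1.2, 0.1, 0.2]
grip_width: 0.0347
grip_force: 0.0
```

move_arm(series="0 0 -15 0 0 0; 0 0 -30 0 0 0; 0 0 -30 0 0 0; 0 0 -30 0 0 0")

```text
time: 12.25
position: [0.616, 0.1883, 0.2414]
tool_rot: [-0.174, 0.985, -0.0, 0.001]
ft_force: [-0.1, 0.3, -0.4]
grip_width: 0.0348
grip_force: 0.0
```

```bash
python3 f.py; python3 -c "
from h import *
nets(); trip('t3.png',(.6158,.1884,.1477),(0,0,.0097))"
```

```text
12.55 [ 0.2149  0.2472 -0.2783  0.615   0.1882  0.2395  0.0348  0.    ] [ 0.119 -0.013 -0.007] q6 -1.796
scene nut_mid [0.6133 0.1838 0.148 ] 0.36
scene tip_top [0.6168 0.1892 0.1536] 0.59
side nut_mid [0.6163 0.1917 0.1489] 0.45
side tip_top [0.6145 0.185  0.1544] 0.37
side tip_top [ 8.145e-01  1.820e-02 -1.000e-04] 0.31
wrist nut_mid [0.6154 0.1875 0.1464] 0.61
wrist tip_top [0.6135 0.1869 0.1596] 0.78
wrist tip_top [0.6071 0.158  0.0026] 0.68
13.0 [0.6157 0.1883 0.2407] [ 0.124  0.557  1.386 -0.     1.198 -1.796] [-0.1737  0.9848 -0.      0.    ] [-0.02  0.74  0.9 ]
origin 241 187 proj [256.68 203.05]
origin 233 168 proj [249.1  183.91]
origin 255 161 proj [270.58 176.79]
```

View pics/t3.png

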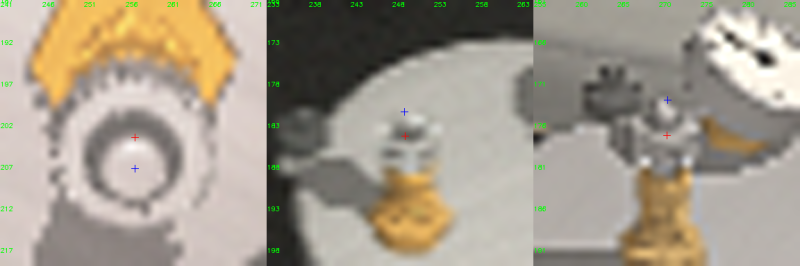

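The nut has risen: the gap to the tip is smaller, and the tip at wrist (134,165) is centred under the tool. Next I'll close the jaw and approach from above.

move_arm(series="0 0 15 0 0 0; 0 0 30 0 0 0; 0 0 40 0 0 0; 0 0 48 0 0 0; 0 0 52 0 0 0; 0 0 52 0 0 0; 0 0 52 0 0 0; 0 0 52 0 0 0", jaw=0)

```text
time: 13.82
position: [0.6163, 0.1884, 0.1894]
tool_rot: [-0.174, 0.985, -0.0, 0.001]
ft_force: [-0.3, 0.3, -0.2]
grip_width: 0.0006
grip_force: 0.0
```

move_arm(series="0 0 1 0 0 0; 0 0 2 0 0 0; 0 0 2 0 0 0; 0 0 2 0 0 0")

```text
time: 14.15
position: [0.6157, 0.1883, 0.1869]
tool_rot: [-0.174, 0.985, -0.0, 0.0]
ft_force: [0.2, -0.4, -1.1]
grip_width: 0.0004
grip_force: 0.0
```

```bash
python3 f.py; python3 v.py g3.png
```

```text
14.45 [-2.023e-01 -1.823e-01 -5.990e-02  6.157e-01  1.883e-01  1.868e-01
  5.000e-04  0.000e+00] [ 0.134 -0.041  0.002] q6 -1.796
origin 219 154 proj [249.2  184.45]
origin 241 148 proj [270.68 177.52]
```

View pics/g3.png

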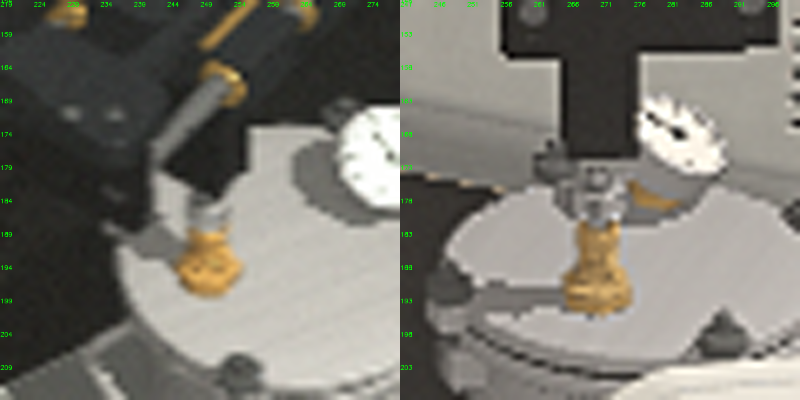

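The closed fingers are centred just above the tip, at side (600,165). I'll lower in small steps and check the force each time.

move_arm(series="0 0 1 0 0 0; 0 0 2 0 0 0; 0 0 3 0 0 0; 0 0 3 0 0 0")

```text
time: 14.88
position: [0.6155, 0.1883, 0.1834]
tool_rot: [-0.174, 0.985, 0.0, -0.0]
ft_force: [0.4, 0.6, -0.2]
grip_width: 0.0004
grip_force: 0.0
```

```bash
python3 f.py
```

```text
15.1833 [ 3.140e-02  5.250e-02 -2.613e-01  6.157e-01  1.883e-01  1.836e-01
  5.000e-04  0.000e+00] [ 0.121 -0.041  0.009] q6 -1.796
```

move_arm(series="0 0 0.5 0 0 0; 0 0 1 0 0 0; 0 0 1 0 0 0; 0 0 1 0 0 0")

```text
time: 15.52
position: [0.6156, 0.1883, 0.1826]
tool_rot: [-0.174, 0.985, -0.0, -0.0]
ft_force: [0.4, -0.9, 0.8]
grip_width: 0.0006
grip_force: 0.0
```

```bash
python3 f.py
```

```text
15.8167 [-3.144e-01 -5.831e-01  1.660e-02  6.157e-01  1.883e-01  1.827e-01
  4.000e-04  0.000e+00] [ 0.112 -0.009 -0.002] q6 -1.796
```

move_arm(series="0 0 0.5 0 0 0; 0 0 1 0 0 0; 0 0 1 0 0 0; 0 0 1 0 0 0")

```text
time: 16.15
position: [0.6156, 0.1883, 0.1816]
tool_rot: [-0.174, 0.985, 0.0, -0.0]
ft_force: [0.2, -1.1, -0.2]
grip_width: 0.0006
grip_force: 0.0
```

```bash
python3 f.py
```

```text
16.45 [ 3.521e-01 -7.160e-02  6.290e-02  6.157e-01  1.883e-01  1.817e-01
  4.000e-04  0.000e+00] [ 0.142 -0.031 -0.013] q6 -1.796
```

move_arm(series="0 0 0.4 0 0 0; 0 0 0.8 0 0 0; 0 0 0.8 0 0 0; 0 0 0.8 0 0 0")

```text
time: 16.78
position: [0.6156, 0.1883, 0.1808]
tool_rot: [-0.174, 0.985, -0.0, -0.0]
ft_force: [0.0, -0.2, -0.2]
grip_width: 0.0004
grip_force: 0.0
```

```bash
python3 f.py
```

```text
17.0833 [ 1.640e-01  2.118e-01 -6.044e-01  6.157e-01  1.883e-01  1.809e-01
  5.000e-04  0.000e+00] [ 0.132 -0.038  0.018] q6 -1.796
```

move_arm(series="0 0 0.4 0 0 0; 0 0 0.8 0 0 0; 0 0 0.8 0 0 0; 0 0 0.8 0 0 0")

```text
time: 17.42
position: [0.6156, 0.1883, 0.18]
tool_rot: [-0.174, 0.985, 0.0, -0.0]
ft_force: [-0.2, 0.4, 0.2]
grip_width: 0.0003
grip_force: 0.0
```

```bash
python3 f.py
```

```text
17.7167 [8.790e-02 2.765e-01 3.956e-01 6.157e-01 1.883e-01 1.801e-01 4.000e-04
 0.000e+00] [ 0.147 -0.024  0.013] q6 -1.796
```

move_arm(series="0 0 0.3 0 0 0; 0 0 0.6 0 0 0; 0 0 0.6 0 0 0; 0 0 0.6 0 0 0")

```text
time: 18.05
position: [0.6158, 0.1883, 0.1797]
tool_rot: [-0.174, 0.985, 0.0, 0.0]
ft_force: [0.3, -0.1, 0.3]
grip_width: 0.0007
grip_force: 0.5
```

```bash
python3 f.py
```

```text
18.35 [ 4.630e-02 -6.800e-03  9.801e-01  6.158e-01  1.883e-01  1.797e-01
  5.000e-04  6.455e-01] [ 0.135 -0.016  0.011] q6 -1.796
```

move_arm(series="0 0 0.3 0 0 0; 0 0 0.6 0 0 0; 0 0 0.6 0 0 0; 0 0 0.6 0 0 0")

```text
time: 18.68
position: [0.6158, 0.1883, 0.1791]
tool_rot: [-0.174, 0.985, -0.0, 0.0]
ft_force: [0.1, -0.2, 2.7]
grip_width: 0.0
grip_force: 1.1
```

```bash
python3 f.py
```

```text
18.9833 [2.0000e-04 2.1770e-01 1.9787e+00 6.1580e-01 1.8830e-01 1.7900e-01
 5.0000e-04 1.1003e+00] [ 0.134 -0.019 -0.015] q6 -1.796
```

Contact is at TCP z of about 0.1795, so I'll continue through the spring travel.

move_arm(series="0 0 0.3 0 0 0; 0 0 0.6 0 0 0; 0 0 0.6 0 0 0; 0 0 0.6 0 0 0")

```text
time: 19.32
position: [0.6159, 0.1883, 0.1785]
tool_rot: [-0.174, 0.985, -0.0, 0.0]
ft_force: [-0.3, 0.6, 3.5]
grip_width: 0.0001
grip_force: 1.7
```

```bash
python3 f.py
```

```text
19.6167 [8.9600e-02 1.5670e-01 3.6115e+00 6.1580e-01 1.8830e-01 1.7850e-01
 4.0000e-04 1.7885e+00] [ 0.15  -0.022  0.002] q6 -1.796
```

move_arm(series="0 0 0.2 0 0 0; 0 0 0.4 0 0 0; 0 0 0.4 0 0 0; 0 0 0.4 0 0 0")

```text
time: 19.95
position: [0.6158, 0.1884, 0.1781]
tool_rot: [-0.174, 0.985, -0.0, 0.0]
ft_force: [0.1, -0.6, 4.5]
grip_width: 0.0004
grip_force: 2.3
```

```bash
python3 f.py
```

```text
20.25 [ 2.4500e-02 -2.1100e-01  4.8361e+00  6.1580e-01  1.8830e-01  1.7800e-01
  5.0000e-04  2.4196e+00] [ 0.13  -0.015 -0.004] q6 -1.796
```

move_arm(series="0 0 0.2 0 0 0; 0 0 0.2 0 0 0; 0 0 0.2 0 0 0; 0 0 0.2 0 0 0")

```text
time: 20.58
position: [0.6158, 0.1883, 0.1778]
tool_rot: [-0.174, 0.985, -0.0, 0.0]
ft_force: [-0.9, 0.9, 4.7]
grip_width: 0.0008
grip_force: 2.6
```

```bash
python3 f.py
```

```text
20.8833 [2.4500e-02 1.8760e-01 5.2069e+00 6.1580e-01 1.8830e-01 1.7780e-01
 5.0000e-04 2.6223e+00] [ 0.115 -0.009 -0.012] q6 -1.796
```

move_arm(series="0 0 0.2 0 0 0; 0 0 0.4 0 0 0; 0 0 0.4 0 0 0; 0 0 0.4 0 0 0")

```text
time: 21.22
position: [0.6159, 0.1883, 0.1776]
tool_rot: [-0.174, 0.985, -0.0, 0.0]
ft_force: [0.7, 0.7, 5.5]
grip_width: 0.0004
grip_force: 2.9
```

```bash
python3 f.py
```

```text
21.5167 [9.2600e-02 1.4590e-01 5.8319e+00 6.1590e-01 1.8840e-01 1.7760e-01
 5.0000e-04 2.9328e+00] [ 0.144 -0.035  0.007] q6 -1.796
```

move_arm(series="0 0 0.2 0 0 0; 0 0 0.4 0 0 0; 0 0 0.4 0 0 0; 0 0 0.4 0 0 0")

```text
time: 21.85
position: [0.6161, 0.1884, 0.1774]
tool_rot: [-0.174, 0.985, -0.0, 0.001]
ft_force: [-0.4, -0.0, 6.1]
grip_width: 0.0004
grip_force: 3.2
```

```bash
python3 f.py
```

```text
22.15 [ 3.1260e-01 -4.5320e-01  6.4907e+00  6.1610e-01  1.8840e-01  1.7740e-01
  4.0000e-04  3.2360e+00] [ 0.144 -0.037  0.015] q6 -1.796
```

move_arm(series="0 0 0.2 0 0 0; 0 0 0.4 0 0 0; 0 0 0.6 0 0 0; 0 0 0.6 0 0 0")

```text
time: 22.48
position: [0.6163, 0.1884, 0.1771]
tool_rot: [-0.174, 0.985, -0.0, 0.001]
ft_force: [-0.3, 0.6, 7.6]
grip_width: 0.0003
grip_force: 3.7
```

```bash
python3 f.py
```

```text
22.7833 [3.8400e-02 7.1800e-02 7.0266e+00 6.1630e-01 1.8840e-01 1.7710e-01
 6.0000e-04 3.6629e+00] [ 0.156 -0.005 -0.007] q6 -1.796
```

move_arm(series="0 0 0.2 0 0 0; 0 0 0.4 0 0 0; 0 0 0.4 0 0 0; 0 0 0.4 0 0 0")

```text
time: 23.12
position: [0.6165, 0.1885, 0.177]
tool_rot: [-0.174, 0.985, -0.0, 0.001]
ft_force: [-0.8, 0.0, 8.8]
grip_width: 0.0006
grip_force: 4.1
```

```bash
python3 f.py
```

```text
23.4167 [-1.4720e-01 -1.6790e-01  8.0946e+00  6.1650e-01  1.8840e-01  1.7700e-01
  5.0000e-04  4.1520e+00] [ 0.134 -0.016  0.011] q6 -1.796
```

move_arm(series="0 0 0.2 0 0 0; 0 0 0.4 0 0 0; 0 0 0.4 0 0 0; 0 0 0.4 0 0 0; 0 0 0.4 0 0 0; 0 0 0.4 0 0 0; 0 0 0.4 0 0 0; 0 0 0.4 0 0 0")

```text
time: 24.08
position: [0.6169, 0.1885, 0.177]
tool_rot: [-0.174, 0.985, -0.0, 0.002]
ft_force: [0.3, -0.7, 8.9]
grip_width: 0.0007
grip_force: 4.6
```

```bash
python3 f.py
python3 - <<'E'
from h import *
for i in range(60): c=look('side')
np.save('c.npy',c['img']); o=robot.get_obs(); print(o['time'],o['grip_force'],o['position'])
E
python3 - <<'E'
from h import *
L=[]
for n in('scene','side'):
    c=look(n); L.append(crop(c,np.array([.600,.119,.135]),proj,w=20,s=20))
im=np.hstack(L); cv2.imwrite('pics/ga.png',cv2.resize(im,(800,400)))
E
```

```text
24.3833 [ 2.4840e-01 -7.0800e-02  9.4983e+00  6.1680e-01  1.8850e-01  1.7700e-01
  4.0000e-04  4.6747e+00] [ 0.113 -0.022 -0.018] q6 -1.796Traceback (most recent call last):
  File "<stdin>", line 2, in <module>
  File "h.py", line 4, in look
    c=robot.camera(n)
ValueError: 200 camera calls are used up
Traceback (most recent call last):
  File "h.py", line 4, in look
    c=robot.camera(n)
ValueError: 200 camera calls are used up
```

I've used up all the camera calls, so I can't view the gauge again. The force is steady at about 9.4 N against the stop, above the 8 N needed for full flow. I'll hold well past the 3.5 s maximum.

move_arm(series="0 0 0 0 0 0; 0 0 0 0 0 0; 0 0 0 0 0 0; 0 0 0 0 0 0; 0 0 0 0 0 0; 0 0 0 0 0 0; 0 0 0 0 0 0; 0 0 0 0 0 0")

```text
time: 27.2
position: [0.6168, 0.1885, 0.1769]
tool_rot: [-0.174, 0.985, -0.0, 0.002]
ft_force: [-0.2, -0.5, 8.8]
grip_width: 0.0003
grip_force: 4.7
```

move_arm(series="0 0 0 0 0 0; 0 0 0 0 0 0; 0 0 0 0 0 0; 0 0 0 0 0 0; 0 0 0 0 0 0; 0 0 0 0 0 0; 0 0 0 0 0 0; 0 0 0 0 0 0")

```text
time: 27.87
position: [0.6168, 0.1885, 0.177]
tool_rot: [-0.174, 0.985, -0.0, 0.002]
ft_force: [0.3, 0.2, 9.7]
grip_width: 0.0003
grip_force: 4.7
```

move_arm(series="0 0 0 0 0 0; 0 0 0 0 0 0; 0 0 0 0 0 0; 0 0 0 0 0 0; 0 0 0 0 0 0; 0 0 0 0 0 0; 0 0 0 0 0 0; 0 0 0 0 0 0")

```text
time: 28.53
position: [0.6168, 0.1885, 0.1769]
tool_rot: [-0.174, 0.985, -0.0, 0.002]
ft_force: [0.6, -0.3, 9.1]
grip_width: 0.0003
grip_force: 4.7
```

move_arm(series="0 0 0 0 0 0; 0 0 0 0 0 0; 0 0 0 0 0 0; 0 0 0 0 0 0; 0 0 0 0 0 0; 0 0 0 0 0 0; 0 0 0 0 0 0; 0 0 0 0 0 0")

```text
time: 29.2
position: [0.6168, 0.1885, 0.177]
tool_rot: [-0.174, 0.985, -0.0, 0.002]
ft_force: [0.1, -0.2, 9.3]
grip_width: 0.0002
grip_force: 4.7
```

move_arm(series="0 0 0 0 0 0; 0 0 0 0 0 0; 0 0 0 0 0 0; 0 0 0 0 0 0; 0 0 0 0 0 0; 0 0 0 0 0 0; 0 0 0 0 0 0; 0 0 0 0 0 0")

```text
time: 29.87
position: [0.6168, 0.1885, 0.177]
tool_rot: [-0.174, 0.985, -0.0, 0.002]
ft_force: [-0.6, 0.4, 9.5]
grip_width: 0.0005
grip_force: 4.7
```

move_arm(series="0 0 0 0 0 0; 0 0 0 0 0 0; 0 0 0 0 0 0; 0 0 0 0 0 0; 0 0 0 0 0 0; 0 0 0 0 0 0; 0 0 0 0 0 0; 0 0 0 0 0 0")

```text
time: 30.53
position: [0.6168, 0.1885, 0.1769]
tool_rot: [-0.174, 0.985, -0.0, 0.002]
ft_force: [0.1, -0.0, 9.9]
grip_width: 0.0008
grip_force: 4.7
```

move_arm(series="0 0 0 0 0 0; 0 0 0 0 0 0; 0 0 0 0 0 0; 0 0 0 0 0 0; 0 0 0 0 0 0; 0 0 0 0 0 0; 0 0 0 0 0 0; 0 0 0 0 0 0")

```text
time: 31.2
position: [0.6168, 0.1885, 0.177]
tool_rot: [-0.174, 0.985, -0.0, 0.002]
ft_force: [0.2, 0.3, 9.3]
grip_width: 0.0005
grip_force: 4.7
```

move_arm(series="0 0 0 0 0 0; 0 0 0 0 0 0; 0 0 0 0 0 0; 0 0 0 0 0 0; 0 0 0 0 0 0; 0 0 0 0 0 0; 0 0 0 0 0 0; 0 0 0 0 0 0")

```text
time: 31.87
position: [0.6168, 0.1885, 0.177]
tool_rot: [-0.174, 0.985, -0.0, 0.002]
ft_force: [0.1, 0.1, 9.4]
grip_width: 0.0006
grip_force: 4.7
```

move_arm(series="0 0 0 0 0 0; 0 0 0 0 0 0; 0 0 0 0 0 0; 0 0 0 0 0 0; 0 0 0 0 0 0; 0 0 0 0 0 0; 0 0 0 0 0 0; 0 0 0 0 0 0")

```text
time: 32.53
position: [0.6168, 0.1885, 0.177]
tool_rot: [-0.174, 0.985, -0.0, 0.002]
ft_force: [0.0, 0.4, 8.9]
grip_width: 0.0009
grip_force: 4.7
```

move_arm(series="0 0 0 0 0 0; 0 0 0 0 0 0; 0 0 0 0 0 0; 0 0 0 0 0 0; 0 0 0 0 0 0; 0 0 0 0 0 0; 0 0 0 0 0 0; 0 0 0 0 0 0")

```text
time: 33.2
position: [0.6168, 0.1885, 0.1769]
tool_rot: [-0.174, 0.985, -0.0, 0.002]
ft_force: [-0.4, 0.0, 9.3]
grip_width: 0.0007
grip_force: 4.7
```

move_arm(series="0 0 -1 0 0 0; 0 0 -3 0 0 0; 0 0 -10 0 0 0; 0 0 -30 0 0 0; 0 0 -50 0 0 0; 0 0 -60 0 0 0; 0 0 -60 0 0 0; 0 0 -60 0 0 0")

```text
time: 33.87
position: [0.6153, 0.1883, 0.2352]
tool_rot: [-0.174, 0.985, 0.0, -0.0]
ft_force: [-0.1, -0.3, -0.9]
grip_width: 0.0005
grip_force: 0.0
```

```bash
python3 -c "
from rig import robot
print(robot.get_obs()['position'],robot.get_obs()['ft_force']); print(robot.hand_in())"
```

```text
[0.61532951 0.18831723 0.23524183] [-0.13408963 -0.26707819 -0.89366031]
the job is handed in; nothing more can be done
None
```

I turned the lock nut about 245° counterclockwise, held the tip down at about 9.4 N for over 8 s, then let go and handed the job in; I never saw the needle at zero, because the camera calls had run out, and the hand-in gave no verdict.

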